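Level the worktop shelf with its foot and a pocket spirit level

TASK

The low wooden shelf on the worktop hangs down at the end with the wing knob. Lay the spirit level right way up and lengthwise on the shelf and let go of it, then turn the wing knob of the levelling foot until the bubble settles between the two marks. Last, press the level down onto the shelf from above, firmly but gently (about 10 N), and finish while still pressing with the bubble between the marks; leave the mug, the spice jar and the tin alone.

Things in the scene. Friction and masses are not known exactly. Their poses are not given: they have to be found in the camera images.
- spirit_level: pocket spirit level, an aluminium bar with black end caps, 140 long (its x) x 29 wide (y) x 40 tall (z), 0.18 to 0.27 kg. Origin: centre of its underside; z up when right way up (vial on top). It starts upright on the worktop, right of the shelf. Its top is hard and can be pressed anywhere, best near mid-length; the vial window is the middle 52 x 20 mm of the top.
- bubble (a joint): pale bubble, 14 mm long, in the green vial on top of the level: radians on an arc of 350 mm radius, so 0.01 is 3.5 mm along the level's x; 0 centred, positive toward its +x end. It equals the level's slope: it drifts to the higher end and settles in 0.5 s (readings are noisy: average 100). Between the two black marks it is within 2 mm (0.006) of centre. Stops at +-0.048.
- shelf_top (a point): centre of the shelf board's top; the wooden board is 110 (x) x 290 (y) x 16 mm thick, its top 71 mm above the worktop when level. Axes are the board's: y along its length toward the knob end, z up from it. The gripper needs room at the knob: keep the level 70 mm from the knob's axis.
- shelf_board: the tilting board of the shelf. Origin: on its pivot, over the two fixed legs at the end away from the knob, 130 mm from the board's centre along -y and 21 mm below its top; y along the board toward the knob end. At the start the knob end hangs 4 to 10 mm low (slope 0.016 to 0.039 rad); the knob's screw raises it, 0.016 rad of slope per rad of turn.
- levelling_knob: black wing knob of the levelling foot, 115 mm from the board's centre along +y. Origin: on its upright axis, 88 mm above the worktop; the wing is a bar 50 long (its x) x 14 thick (y), 8 to 34 mm above the origin. It keeps its height. Clockwise from above raises the knob end; 1.0 to 2.4 rad are needed, the stop comes 1.1 rad later. Stiff (0.15 N m), stays where left.
- mug_1: white mug with a handle, 82 x 114 x 91 mm, origin centre of its underside; a bystander
- spice_jar_1: glass spice jar with a screw cap, 46 mm across, 106 tall, origin centre of its underside; a bystander, left of the shelf by the sink. (A wall cabinet hangs 0.52 m above the worktop over the back of the sink: draw the arm back toward the robot before swinging away from there.)
- tin_1: food tin, 57 mm across, 72 tall, origin centre of its underside; a bystander
Things that resemble listed ones, but are neither listed nor needed, are in the scene too. Of the things that look like the spirit_level, the larger one is meant.

How it is judged:
By the outcome, as a careful person would: the job done as asked, in the order asked, and still so for the second after the job is handed in, while the arm keeps its last pose, push and grip.
It also fails if it takes over 72 s, if anything falls off the work surface, if the arm or the gripper's body presses on something with over 40 N, if the wrist force passes 120 N, or if a joint passes its speed limit or range.

ROBOT

A 6-joint arm with a two-finger parallel gripper is mounted at the origin on a cart in front of the work surface, level with it; the furniture and walls round the work are solid. World frame = base frame: x ahead of the robot, y to its left, z up, the work surface at z = 0. Lengths are in mm, angles in degrees, forces in N, time in s.
With the tool pointing down it reaches from about 350 to 850 mm from the base axis. Payload 8.1 kg.
Tool frame: the origin (TCP) lies at the centre of the arm's flange, where the gripper is bolted on; the fingertips stand 173 mm ahead of it and the grasp point (between the pads) lies 155 mm ahead of it; z points along the fingers, y is the line along which they close (so a half turn about z gives the same grasp; the last joint's range is limited). The gripper opens to 85 mm and grips with 20 to 120 N. Pads are 22 mm wide; open, the fingers measure 114 mm over their backs; the gripper's body (76 mm by 85 mm) begins 54 mm behind the grasp point. The pads swing forward as they close: fully open they stand 13 mm farther back than shut.
Start: joints at [63.976, 7.471, 85.268, -0, 87.261, -4.893], TCP at [216.277, 559.67, 404.692] pointing down, gripper open.
Joint ranges: [-169.43, 169.43], [-51.17, 129.36], [1.28, 143.12], [-76.62, 256.62], [0, 156.53], [-152.29, 152.29]. Speed limits (degrees/s): [136.94, 136.94, 159.86, 180, 180, 180].

INTERFACE

Orientations are given as [roll, pitch, yaw] about the fixed x, y, z axes, in that order (R = Rz(yaw) Ry(pitch) Rx(roll)).
In Python, from bench import * gives the robot as it stands.
- The arm moves only by the shell command python3 -m jog 'ROWS' [FORCE]. ROWS is text: rows parted by semicolons, each of 7 numbers parted by spaces: the shift along the tool's x, y, z scaled (see below), then the turn, a rotation vector about the tool's x, y, z scaled (see below), then the closure, from -1 (fully open) to 1 (shut). In form: tx ty tz wx wy wz hand; .... A call has 1 to 5 rows; each row shifts and turns the commanded pose from where the row before left it, along the tool's axes as they then stand; what a row does not reach is not made up. The controller multiplies each number of a shift by 0.1 m and each number of a turn by 60 degrees. A row lasts 1/8 s, in which the tool goes at most 62.5 mm and 10.7 degrees, less where a joint would pass 70% of its speed; a pose out of reach is approached as far as the arm can. A call with a number of a shift or a turn outside -1 to 1 is refused whole. A call with a gripper value outside its range is refused whole. The fingers move at their own pace and stop on an object; FORCE is the grip in N (left out, the last holds). Time passes only in rows, so rows that do not move let the fingers close. It gives the time, the measured TCP pose, the force, the opening and the grip force at its end, in the units of the state.
- sense(): the state, without advancing time (a new reading comes with each control period).
- snapshot(name): name is "scene" or "top" or "wrist"; returns a dict with "img" (420x560x3 uint8, red, green, blue), "fx", "fy", "cx", "cy" (pixels), "extrinsics" (4x4, takes a point from camera to world coordinates). Camera axes: x right, y down, z forward; pixel columns grow to the right and rows downward; lengths in mm; the calibration is good to about 2 mm. A picture is of the moment at which its call begins. There is no depth.
- hand_in(): hands the job in; it is judged then, once.
The state is a dict: "time": time; "joint_pos": joint angles; "qd": joint speeds; "joint_efforts": joint torques, N m; "tool_pos": TCP position; "tcp_rot": TCP orientation; "ft_force": force on the tool from outside, world axes, zero at the start; "wrist_torque": the same for the moment, N m; "finger_gap": finger opening in mm; "grip_force": force on a finger pad.
Only numpy, scipy, OpenCV 4.12 (cv2) and the standard library are available. Lean on these libraries where they do the work, as an engineer would, in place of code of your own. Each camera call takes 0.05 s, during which the arm holds its last target. There are 200 camera calls.

## Working session

There is one attempt and no reset: what is moved stays moved. The work goes in short steps, Python scripts to look and compute and a shell command to move; the robot and the scene stay as the last step left them, time stands still between calls to the robot, and variables do not carry over. Pictures are saved under pics/ and viewed, at most 10 in all, crops included, and the job is handed in when it is done.

```bash
mkdir -p pics; ls; cat > h.py <<'E'
from bench import *
import numpy as np, cv2
from scipy.spatial.transform import Rotation as R
def save(s,f,crop=None,k=1):
    im=s["img"][...,::-1]
    if crop: x0,y0,x1,y1=crop; im=im[y0:y1,x0:x1]
    cv2.imwrite("pics/"+f,cv2.resize(im,None,fx=k,fy=k,interpolation=cv2.INTER_CUBIC))
def px2w(s,u,v,z):
    E=np.array(s["extrinsics"]); d=E[:3,:3]@[(u-s["cx"])/s["fx"],(v-s["cy"])/s["fy"],1]; o=E[:3,3]
    return o+d*(z-o[2])/d[2]
def w2px(s,p):
    E=np.array(s["extrinsics"]); c=E[:3,:3].T@(np.array(p)-E[:3,3]); return s["fx"]*c[0]/c[2]+s["cx"],s["fy"]*c[1]/c[2]+s["cy"]
E
python3 - <<'E'
from h import *
import pickle
a=snapshot("top");b=snapshot("scene");pickle.dump((a,b),open("s.pkl","wb"))
im=np.vstack([a["img"],b["img"]])
save(a,"top.png",k=1.42);save(b,"scene.png",k=1.42)
print(sense()); print(a["extrinsics"],a["fx"])
E
```

```text
pics
{'time': 0.1, 'joint_pos': array([ 6.39757792e+01,  7.51247542e+00,  8.53243716e+01, -3.45857792e-04,
        8.72621393e+01, -4.89230830e+00]), 'qd': array([ 0.0491429 , -0.02018892, -0.06912581, -0.0063021 ,  0.09790021,
        0.04263501]), 'joint_efforts': array([ 2.24455757e-04, -5.70950282e+01, -5.01943910e+01, -3.04312307e-04,
        8.14881729e-03,  7.31607270e-05]), 'tool_pos': array([216.18961148, 559.47147647, 403.71865079]), 'tcp_rot': array([-1.79901345e+02, -8.09768519e-03,  1.58868097e+02]), 'ft_force': array([ 0.09132083, -0.39729513, -0.58150539]), 'wrist_torque': array([ 0.00367889,  0.0017841 , -0.01583416]), 'grip_force': 0.0, 'finger_gap': 85.62181337709724}
[[ 2.60619884e-02 -9.84655323e-01  1.72553378e-01  2.25484083e+02]
 [-9.99429856e-01 -2.93712123e-02 -1.66521872e-02 -1.90466870e+02]
 [ 2.14647667e-02 -1.72021009e-01 -9.84859399e-01  1.39483070e+03]
 [ 0.00000000e+00  0.00000000e+00  0.00000000e+00  1.00000000e+00]] 474.7804304451016
```

View pics/top.png

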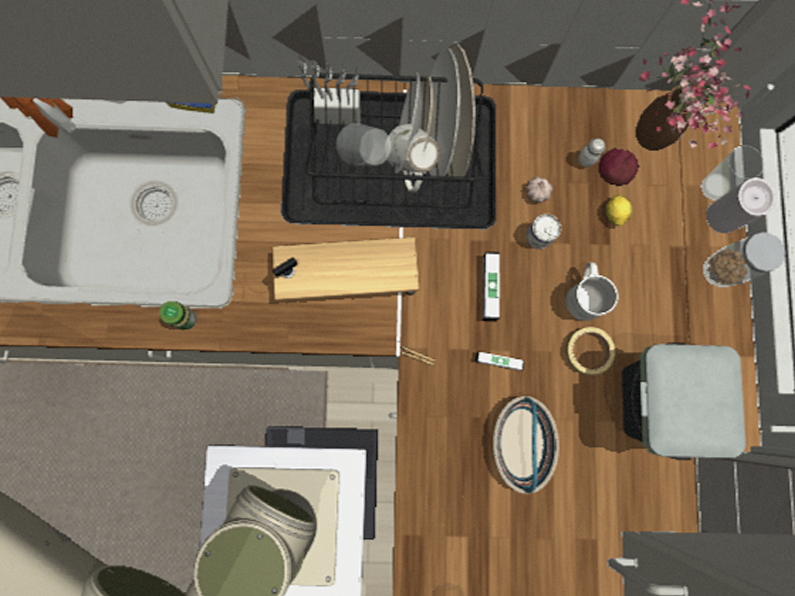

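View pics/scene.png

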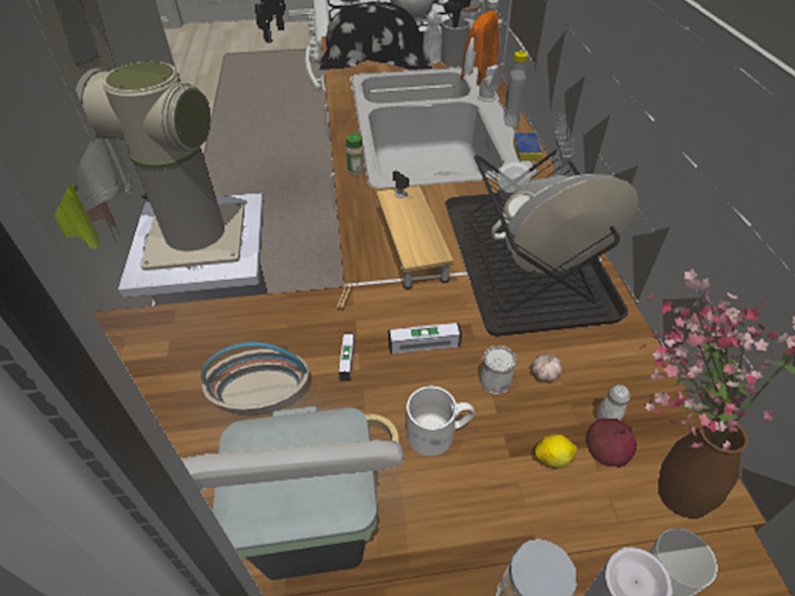

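The large level is at about (492,286) and a look-alike pocket level at about (500,361) in the enlarged top view. The one at (492,286) is clearly longer, so it is the one meant. The shelf spans (272–418, 240–298), with the knob at (285,267). I'll confirm these in a crop and measure them.

```bash
python3 - <<'E'
from h import *
import pickle
a,b=pickle.load(open("s.pkl","rb"))
save(a,"crop.png",(180,155,380,275),4)
k=1.42
P=lambda u,v,z:px2w(a,u/k,v/k,z).round(1)
print("big",[P(*p,40) for p in [(485,253),(498,253),(499,319),(484,319)]])
print("small",[P(*p,20) for p in [(478,353),(522,369)]])
print("knob",[P(*p,122) for p in [(273,273),(298,261)]])
print("board",[P(*p,71) for p in [(272,249),(416,238),(418,288),(275,299)]])
E
```

```text
big [array([ 553.4, -395. ,   40. ]), array([ 554.3, -421.9,   40. ]), array([ 416.5, -424. ,   40. ]), array([ 415.7, -393.4,   40. ])]
small [array([ 348. , -384.3,   20. ]), array([ 317.9, -474.4,   20. ])]
knob [array([481.5,  25.3, 122. ]), array([506.5, -21.3, 122. ])]
board [array([540.8,  38.8,  71. ]), array([ 572.7, -250.1,   71. ]), array([ 470. , -256.3,   71. ]), array([439.3,  27. ,  71. ])]
```

View pics/crop.png

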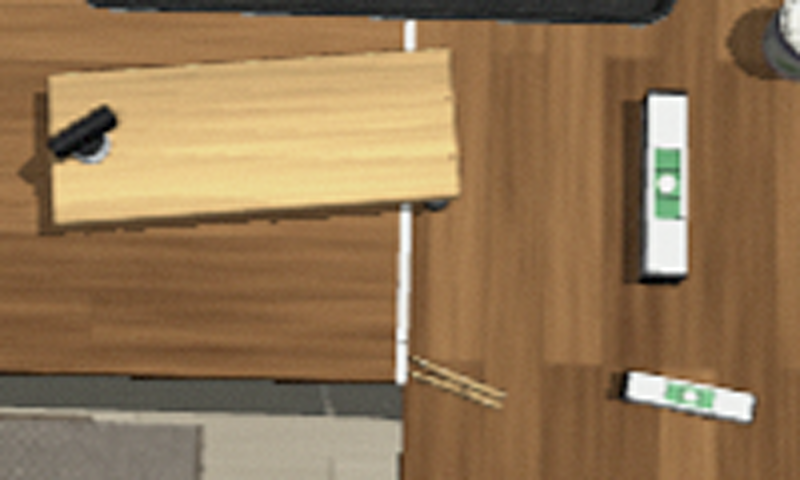

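In the crop the large level spans (645–688, 92–280). The board corners are (48,75), (448,48), (460,196) and (55,225), and the wing runs (48,150)–(115,112). The decoy level at (690,397) is smaller. Next I'll compute the poses and plan the approach.

```bash
cat >> h.py <<'E'
def pose(x,y,z,yaw,pitch=0,roll=180): return np.array([x,y,z],float),R.from_euler("xyz",[roll,pitch,yaw],degrees=True)
def plan(cur,goal,n):
    "identical rows of a body twist, n of them, from cur to goal (p,R)"
    (p0,R0),(p1,R1)=cur,goal
    r=(R0.inv()*R1).as_rotvec()/n
    Q=R.from_rotvec(r).as_matrix(); S=sum(np.linalg.matrix_power(Q,k) for k in range(n))
    d=np.linalg.solve(S,R0.inv().apply(p1-p0))
    print(n,"x",np.r_[d/100,np.degrees(r)/60].round(3),"| mm %.0f deg %.1f per row"%(np.linalg.norm(d),np.degrees(np.linalg.norm(r))))
def now():
    s=sense(); return np.array(s["tool_pos"]),R.from_euler("xyz",s["tcp_rot"],degrees=True)
E
python3 - <<'E'
from h import *
import pickle
a,b=pickle.load(open("s.pkl","rb"))
P=lambda u,v,z:px2w(a,180+u/4,155+v/4,z)
c=[P(*q) for q in [(48,75),(448,48),(460,196),(55,225)]]
c=[P(48,75,62),P(448,48,71),P(460,196,71),P(55,225,62)]
d=(c[0]+c[3]-c[1]-c[2])/2
print("board",np.mean(c,0).round(1),"len",np.linalg.norm(d).round(1),"w",np.linalg.norm(c[1]-c[2]).round(1),"ydir",np.degrees(np.arctan2(d[1],d[0])).round(1))
k=[P(48,150,122),P(115,112,122)];print("knob",np.mean(k,0).round(1),np.linalg.norm(k[0]-k[1]).round(1),np.degrees(np.arctan2(*(k[1]-k[0])[1::-1])).round(1))
l=[P(667,92,40),P(665,280,40)];print("lvl",np.mean(l,0).round(1),np.linalg.norm(l[0]-l[1]).round(1),np.degrees(np.arctan2(*(l[0]-l[1])[1::-1])).round(1))
A=pose(330,250,404,106);B=pose(430,-150,404,53);C=pose(485,-408,320,0)
plan(now(),A,6);plan(A,B,8);plan(B,C,6)
E
```

```text
Traceback (most recent call last):
TypeError: <lambda>() missing 1 required positional argument: 'z'
```

```bash
python3 - <<'E'
from h import *
import pickle
a,b=pickle.load(open("s.pkl","rb"))
P=lambda u,v,z:px2w(a,180+u/4,155+v/4,z)
c=[P(48,75,62),P(448,48,71),P(460,196,71),P(55,225,62)]
d=(c[0]+c[3]-c[1]-c[2])/2
print("board",np.mean(c,0).round(1),"len",np.linalg.norm(d).round(1),"w",np.linalg.norm(c[1]-c[2]).round(1),"ydir",np.degrees(np.arctan2(d[1],d[0])).round(1))
k=[P(48,150,122),P(115,112,122)];print("knob",np.mean(k,0).round(1),np.linalg.norm(k[0]-k[1]).round(1),np.degrees(np.arctan2(*(k[1]-k[0])[1::-1])).round(1))
l=[P(667,92,40),P(665,280,40)];print("lvl",np.mean(l,0).round(1),np.linalg.norm(l[0]-l[1]).round(1),np.degrees(np.arctan2(*(l[0]-l[1])[1::-1])).round(1))
A=pose(330,250,404,106);B=pose(430,-150,404,53);C=pose(485,-408,320,0)
plan(now(),A,6);plan(A,B,8);plan(B,C,6)
E
```

```text
board [ 506.9 -109.5   66.5] len 287.9 w 108.4 ydir 95.4
knob [494.7   3.9 122. ] 52.2 -57.7
lvl [ 484.7 -409.7   40. ] 139.3 -0.5
6 x [-0.509 -0.255 -0.    -0.     0.     0.147] | mm 57 deg 8.8 per row
8 x [-0.498  0.193  0.     0.    -0.     0.11 ] | mm 53 deg 6.6 per row
6 x [-0.147  0.431  0.14   0.    -0.     0.147] | mm 48 deg 8.8 per row
```

The measured sizes match the given ones (board 288x108, wing 52, level 139), so I'll move.

```bash

python3 -m jog '-0.51 -0.255 0 0 0 0.147 -1; -0.51 -0.255 0 0 0 0.147 -1; -0.51 -0.255 0 0 0 0.147 -1; -0.51 -0.255 0 0 0 0.147 -1; -0.51 -0.255 0 0 0 0.147 -1'
python3 -m jog '-0.51 -0.255 0 0 0 0.147 -1; -0.5 0.193 0 0 0 0.11 -1; -0.5 0.193 0 0 0 0.11 -1; -0.5 0.193 0 0 0 0.11 -1; -0.5 0.193 0 0 0 0.11 -1'
python3 -m jog '-0.5 0.193 0 0 0 0.11 -1; -0.5 0.193 0 0 0 0.11 -1; -0.5 0.193 0 0 0 0.11 -1; -0.5 0.193 0 0 0 0.11 -1; 0 0 0 0 0 0 -1'
python3 -c "
from h import *
plan(now(),pose(485,-409,320,0),6)"
```

```text
time: 0.72
tool_pos: [332.8, 304.9, 404.2]
tcp_rot: [-180.0, 0.0, 114.5]
ft_force: [1.3, 0.2, 0.5]
finger_gap: 85.5
grip_force: 0.0
time: 1.35
tool_pos: [428.0, 58.8, 404.4]
tcp_rot: [-180.0, -0.0, 79.3]
ft_force: [0.6, 0.6, -0.0]
finger_gap: 85.3
grip_force: 0.0
time: 1.98
tool_pos: [429.6, -155.1, 404.2]
tcp_rot: [-180.0, 0.1, 52.8]
ft_force: [0.4, 1.2, -0.4]
finger_gap: 85.6
grip_force: 0.0
6 x [-0.142  0.425  0.14  -0.     0.     0.147] | mm 47 deg 8.8 per row
```

```bash

python3 -m jog '-0.142 0.425 0.14 0 0 0.147 -1; -0.142 0.425 0.14 0 0 0.147 -1; -0.142 0.425 0.14 0 0 0.147 -1; -0.142 0.425 0.14 0 0 0.147 -1; -0.142 0.425 0.14 0 0 0.147 -1' >/dev/null
python3 -m jog '-0.142 0.425 0.14 0 0 0.147 -1; 0 0 0 0 0 0 -1; 0 0 0 0 0 0 -1'
python3 - <<'E'
from h import *
import pickle
w=snapshot("wrist");pickle.dump(w,open("w.pkl","wb"));save(w,"w1.png",k=1.42)
print(np.array(w["extrinsics"]).round(2),w["fx"],[w2px(w,(485,-409,40)),w2px(w,(555,-409,40)),w2px(w,(415,-409,40))])
E
```

```text
time: 2.98
tool_pos: [487.7, -404.5, 320.2]
tcp_rot: [-179.9, 0.0, 0.3]
ft_force: [1.1, 1.1, 1.0]
finger_gap: 85.1
grip_force: 0.0
[[ 1.0000e-02 -9.6000e-01 -2.7000e-01  5.5739e+02]
 [-1.0000e+00 -1.0000e-02  0.0000e+00 -4.0453e+02]
 [-0.0000e+00  2.7000e-01 -9.6000e-01  2.8834e+02]
 [ 0.0000e+00  0.0000e+00  0.0000e+00  1.0000e+00]] 368.60995031756244 [(np.float64(284.8035727748716), np.float64(217.24875415111865)), (np.float64(285.98304196595876), np.float64(113.804211306582)), (np.float64(283.787209773519), np.float64(306.3881796091986))]
```

View pics/w1.png

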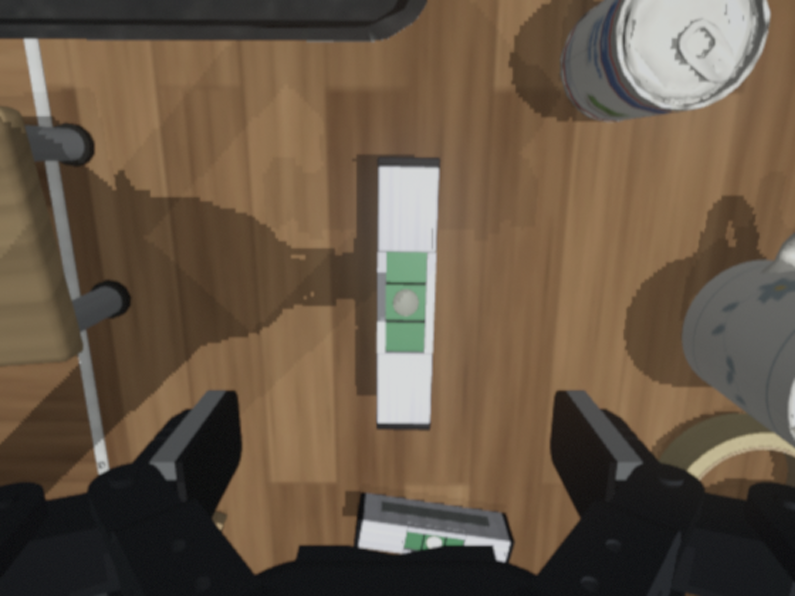

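The level spans (379–440,160) to (377–431,427), centred between the fingers. The small decoy is at (435,520), and the tin and mug are off to the right.

```bash
python3 - <<'E'
from h import *
import pickle
w=pickle.load(open("w.pkl","rb"));k=1.42
q=[px2w(w,u/k,v/k,40) for u,v in [(379,159),(440,159),(431,428),(377,428)]]
f,n=(q[0]+q[1])/2,(q[2]+q[3])/2;c=(f+n)/2;d=f-n
yaw=np.degrees(np.arctan2(d[1],d[0]));print(c.round(1),np.linalg.norm(d).round(1),yaw.round(2),np.linalg.norm(q[0]-q[1]).round(1))
plan(now(),pose(c[0],c[1],240,yaw),2);plan(pose(c[0],c[1],240,yaw),pose(c[0],c[1],181,yaw),2)
E
```

```text
[ 487.7 -410.    40. ] 137.0 -0.44 27.9
2 x [-0.001  0.029  0.404 -0.    -0.     0.007] | mm 41 deg 0.4 per row
2 x [ 0.    -0.     0.295  0.     0.     0.   ] | mm 30 deg 0.0 per row
```

```bash

python3 -m jog '0 0.029 0.4 0 0 0.007 -1; 0 0.029 0.4 0 0 0.007 -1; 0 0 0.295 0 0 0 -1; 0 0 0.295 0 0 0 -1; 0 0 0 0 0 0 -1'
python3 -m jog '0 0 0 0 0 0 0;0 0 0 0 0 0 0.2;0 0 0 0 0 0 1;0 0 0 0 0 0 1;0 0 0 0 0 0 1' 50
python3 -m jog '0 0 0 0 0 0 1;0 0 0 0 0 0 1;0 0 0 0 0 0 1;0 0 -0.1 0 0 0 1;0 0 -0.1 0 0 0 1'
```

```text
time: 3.65
tool_pos: [486.9, -408.9, 179.4]
tcp_rot: [-179.8, 0.2, -0.5]
ft_force: [-0.1, -0.3, -0.4]
finger_gap: 85.4
grip_force: 0.0
time: 4.28
tool_pos: [487.8, -411.6, 183.2]
tcp_rot: [179.9, -0.1, -0.6]
ft_force: [-1.1, 1.6, 6.6]
finger_gap: 27.5
grip_force: 51.2
time: 4.9
tool_pos: [487.0, -411.2, 202.0]
tcp_rot: [-180.0, 0.0, -0.6]
ft_force: [-0.6, 0.1, -2.3]
finger_gap: 27.6
grip_force: 50.0
```

The level is held. Next I'll lift it, carry it by a way nearer the robot, and turn it along the board with a small pitch to match the slope.

```bash
python3 - <<'E'
from h import *
A=pose(487,-411,322,-0.6);B=pose(430,-300,340,45);C=pose(512,-164,300,95.4,1.6)
plan(now(),A,2);plan(A,B,5);plan(B,C,5)
E
```

```text
2 x [-0.    -0.001 -0.6   -0.     0.    -0.   ] | mm 60 deg 0.0 per row
5 x [-0.042 -0.252 -0.036  0.     0.    -0.152] | mm 26 deg 9.1 per row
5 x [ 0.327  0.035  0.076 -0.002 -0.005 -0.168] | mm 34 deg 10.1 per row
```

```bash

python3 -m jog '0 0 -0.6 0 0 0 1;0 0 -0.6 0 0 0 1;-0.042 -0.252 -0.036 0 0 -0.152 1;-0.042 -0.252 -0.036 0 0 -0.152 1;-0.042 -0.252 -0.036 0 0 -0.152 1' | sed -n 2,3p
python3 -m jog '-0.042 -0.252 -0.036 0 0 -0.152 1;-0.042 -0.252 -0.036 0 0 -0.152 1;0.327 0.035 0.076 -0.002 -0.005 -0.168 1;0.327 0.035 0.076 -0.002 -0.005 -0.168 1;0.327 0.035 0.076 -0.002 -0.005 -0.168 1' | sed -n 2,3p
python3 -m jog '0.327 0.035 0.076 -0.002 -0.005 -0.168 1;0.327 0.035 0.076 -0.002 -0.005 -0.168 1;0 0 0 0 0 0 1;0 0 0 0 0 0 1'
python3 - <<'E'
from h import *
import pickle
w=snapshot("wrist");pickle.dump(w,open("w.pkl","wb"));save(w,"w2.png",k=1.42)
C=pose(512,-164,300,95.4,1.6);plan(now(),C,1)
k=1.42
for p in [(-55,-145),(55,-145),(55,145),(-55,145)]:
    d=np.array([np.cos(np.radians(95.4)),np.sin(np.radians(95.4))]);n=np.array([d[1],-d[0]])
    xy=np.array([506.9,-109.5])+d*p[1]+n*p[0]; print(p,np.array(w2px(w,[*xy,71-.028*(p[1]+130)]))*k)
E
```

```text
tool_pos: [463.5, -338.2, 333.3]
tcp_rot: [180.0, -0.0, 27.1]
tool_pos: [495.2, -226.2, 316.9]
tcp_rot: [179.8, 1.0, 75.5]
time: 6.65
tool_pos: [512.5, -164.4, 300.5]
tcp_rot: [-179.9, 1.6, 95.3]
ft_force: [-0.3, -0.4, -2.2]
finger_gap: 27.6
grip_force: 50.5
1 x [ 0.008 -0.004  0.006 -0.001  0.    -0.002] | mm 1 deg 0.1 per row
(-55, -145) [272.02364227 511.65267131]
(55, -145) [518.34758238 511.50322895]
(55, 145) [ 580.47039178 -329.40582223]
(-55, 145) [ 207.22812424 -328.54905924]
```

View pics/w2.png

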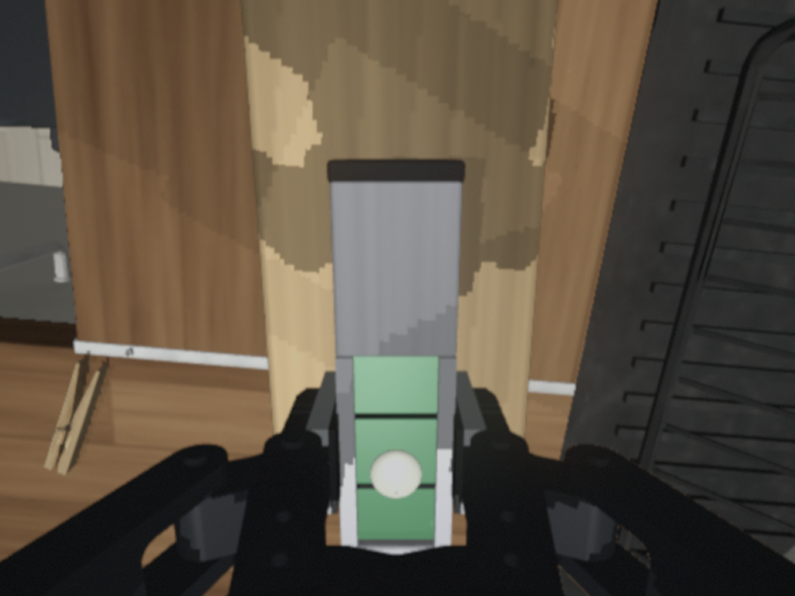

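The level is centred over the board: board edges run from (245,0) to (275,430) on the left and (557,0) to (527,430) on the right. It is aligned too, and the bubble at (396,474) leans to the high end. I'll lower it.

```bash

python3 -m jog '0 0 0.2 0 0 0 1;0 0 0.15 0 0 0 1;0 0 0.05 0 0 0 1;0 0 0.02 0 0 0 1;0 0 0 0 0 0 1' | sed -n 2,4p
python3 -m jog '0 0 0.02 0 0 0 1;0 0 0.01 0 0 0 1;0 0 0.01 0 0 0 1;0 0 0 0 0 0 1;0 0 0 0 0 0 1' | sed -n 2,4p
```

```text
tool_pos: [512.7, -165.5, 258.4]
tcp_rot: [-179.9, 1.6, 95.4]
ft_force: [0.5, 0.4, -1.5]
tool_pos: [512.5, -165.4, 254.0]
tcp_rot: [-179.9, 1.6, 95.4]
ft_force: [0.9, 0.2, -2.0]
```

```bash

python3 -m jog '0 0 0.02 0 0 0 1;0 0 0 0 0 0 1;0 0 0 0 0 0 1' | sed -n 2,4p
python3 -m jog '0 0 0.01 0 0 0 1;0 0 0 0 0 0 1;0 0 0 0 0 0 1' | sed -n 2,4p
python3 -m jog '0 0 0.01 0 0 0 1;0 0 0 0 0 0 1;0 0 0 0 0 0 1' | sed -n 2,4p
```

```text
tool_pos: [512.7, -165.6, 252.6]
tcp_rot: [-179.9, 1.6, 95.4]
ft_force: [-2.8, -0.2, 5.6]
tool_pos: [512.8, -165.6, 252.5]
tcp_rot: [-179.9, 1.6, 95.4]
ft_force: [-8.1, 2.4, 15.0]
tool_pos: [512.8, -165.6, 252.5]
tcp_rot: [-179.9, 1.6, 95.4]
ft_force: [-11.0, 3.6, 23.0]
```

Contact at z≈252.5. I'll relax, release and rise.

```bash

python3 -m jog '0 0 -0.02 0 0 0 1;0 0 0 0 0 0 0.5;0 0 0 0 0 0 0.2;0 0 0 0 0 0 -0.2;0 0 0 0 0 0 -1' | sed -n 2,6p
python3 -m jog '0 0 0 0 0 0 -1;0 0 0 0 0 0 -1;0 0 -0.1 0 0 0 -1;0 0 -0.4 0 0 0 -1;0 0 -0.5 0 0 0 -1' | sed -n 2,6p
python3 -m jog '-0.2 0 -0.3 0 0 0 -1;-0.4 0 0 0 0 0 -1;-0.4 0 0 0 0 0 -1;-0.3 0 0 0 0 0 -1;0 0 0 0 0 0 -1' | sed -n 2,6p
python3 - <<'E'
from h import *
import pickle
w=snapshot("wrist");pickle.dump(w,open("w.pkl","wb"));save(w,"w3.png",k=1.42)
E
```

```text
tool_pos: [512.4, -165.4, 251.6]
tcp_rot: [-179.9, 1.5, 95.4]
ft_force: [-0.3, 0.6, 0.1]
finger_gap: 68.0
grip_force: 0.0
tool_pos: [511.9, -162.5, 352.5]
tcp_rot: [-179.8, 1.5, 95.4]
ft_force: [1.3, -0.4, -0.7]
finger_gap: 85.3
grip_force: 0.0
tool_pos: [524.4, -293.1, 386.1]
tcp_rot: [-179.9, 1.6, 95.3]
ft_force: [-0.4, 0.1, 0.5]
finger_gap: 85.0
grip_force: 0.0
```

View pics/w3.png

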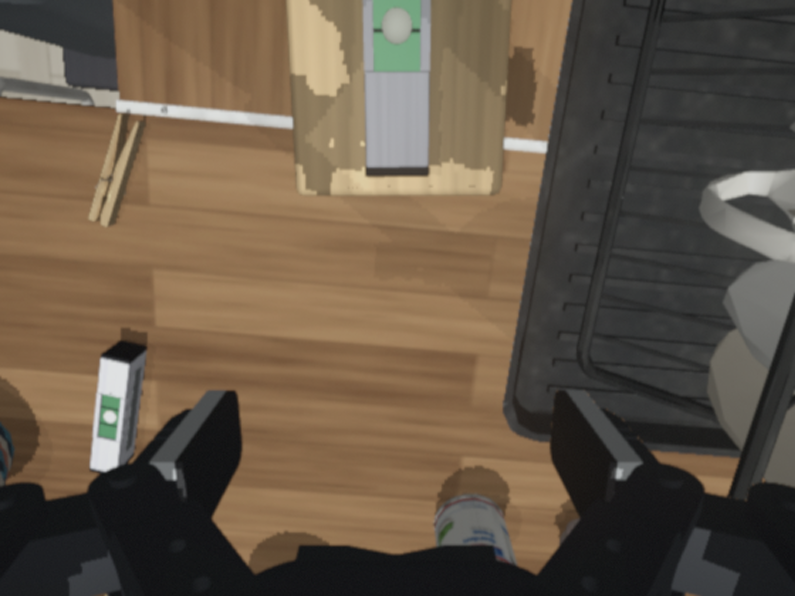

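The level lies free on the board, parallel to its edges, with the bubble at (397,26) toward the high end. Next I'll move over the level to read it, then go above the knob.

```bash

cat >> h.py <<'E'
def green(s,c,rad=80):
    """bubble offset along the level (mm, + to knob end) from image: rectify to the level-top plane round c (world xy), dir 95.4"""
    d=np.array([np.cos(np.radians(95.4)),np.sin(np.radians(95.4))]);n=np.array([d[1],-d[0]])
    g=np.array([[w2px(s,[*(np.array(c)+d*(y/4)+n*(x/4)),109]) for x in range(-100,101)] for y in range(200,-201,-1)],np.float32)
    return cv2.remap(s["img"],g[...,0],g[...,1],cv2.INTER_CUBIC)
E
python3 -c "
from h import *
A=pose(513,-170,386,95.4);B=pose(495,4,350,122.3);plan(now(),A,3);plan(A,B,4)"
```

```text
3 x [ 0.408 -0.    -0.008 -0.     0.009 -0.001] | mm 41 deg 0.5 per row
4 x [ 0.435  0.073  0.09   0.     0.    -0.112] | mm 45 deg 6.7 per row
```

```bash

python3 -m jog '0.408 0 0 0 0.009 0 -1;0.408 0 0 0 0.009 0 -1;0.408 0 0 0 0.009 0 -1;0 0 0 0 0 0 -1;0 0 0 0 0 0 -1' | sed -n 2,3p
python3 - <<'E'
from h import *
w=snapshot("wrist");r1=green(w,(512,-165))
cv2.imwrite("pics/r1w.png",w["img"][...,::-1])
t=snapshot("top");r2=green(t,(512,-165))
im=np.hstack([r1,r2]);cv2.imwrite("pics/r1.png",cv2.resize(im[...,::-1],None,fx=1.45,fy=1.45))
E
python3 -m jog '0.435 0.073 0.09 0 0 -0.112 -1;0.435 0.073 0.09 0 0 -0.112 -1;0.435 0.073 0.09 0 0 -0.112 -1;0.435 0.073 0.09 0 0 -0.112 -1;0 0 0 0 0 0 -1' | sed -n 1,3p
python3 - <<'E'
from h import *
import pickle
w=snapshot("wrist");pickle.dump(w,open("w.pkl","wb"));save(w,"w4.png",k=1.42)
print(np.array(w2px(w,(495.5,4.5,122)))*1.42)
E
```

```text
tool_pos: [513.1, -168.9, 383.7]
tcp_rot: [-179.9, -0.0, 95.5]
time: 12.35
tool_pos: [494.3, 6.1, 346.5]
tcp_rot: [-179.9, -0.2, 122.5]
[397.40482351 347.16544476]
```

View pics/r1.png

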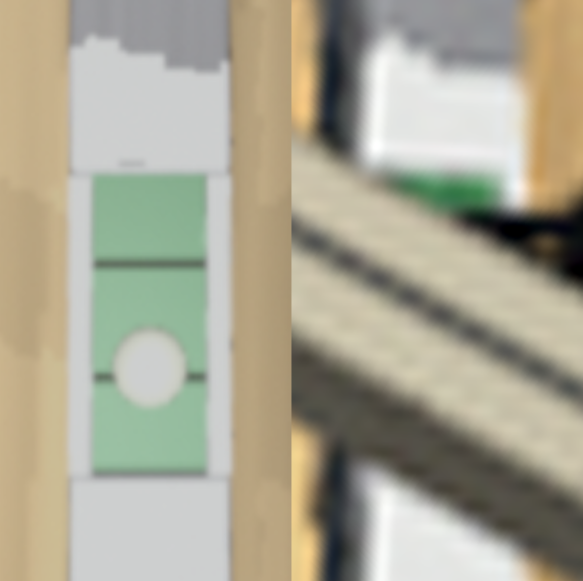

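View pics/w4.png

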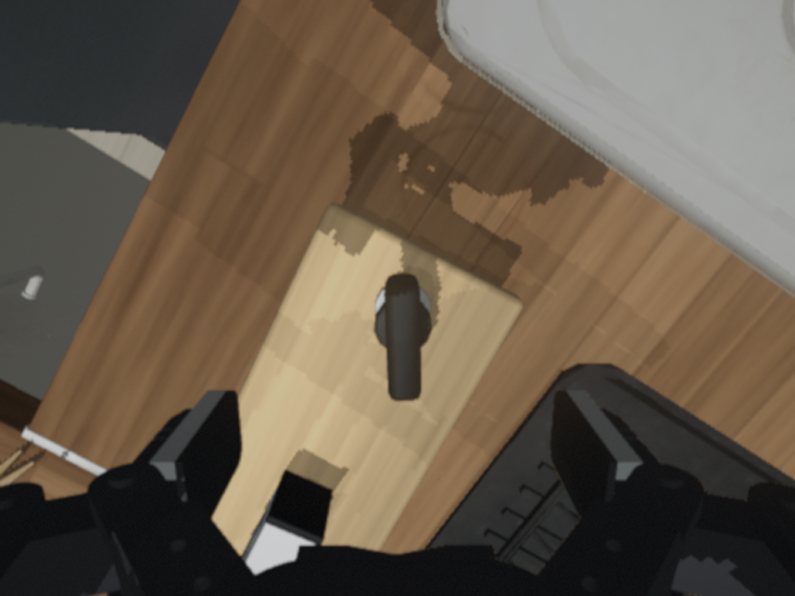

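In the rectified view (5.85 px/mm) the marks are at rows 263 and 377 and the bubble is at 368. That is 8.2 mm off, or a slope of 0.0235, so about 84° of clockwise turn is needed. In the wrist view the wing runs from (402,275) to (404,400), nearly along tool x.

```bash
python3 - <<'E'
from h import *
import pickle
w=pickle.load(open("w.pkl","rb"));k=1.42
a,b=px2w(w,402/k,277/k,122),px2w(w,404.5/k,400/k,122);c=(a+b)/2
print(a.round(1),b.round(1),c.round(1),np.linalg.norm(a-b),np.degrees(np.arctan2(*(a-b)[1::-1])))
yaw=np.degrees(np.arctan2(*(a-b)[1::-1]))
c=(c+2*0)
plan(now(),pose(c[0],c[1],266,yaw),2)
E
```

```text
[481.8  29.1 122. ] [510.1 -13.1 122. ] [496.   8. 122.] 50.761824360725846 123.80160389528923
2 x [ 0.01   0.014  0.406 -0.001 -0.001 -0.012] | mm 41 deg 0.8 per row
```

```bash

python3 -m jog '0.005 0.014 0.4 0 0 -0.012 -1;0.005 0.014 0.4 0 0 -0.012 -1;0 0 0 0 0 0 -1;0 0 0 0 0 0 0;0 0 0 0 0 0 0.5' 70 | sed -n 1,6p
python3 -m jog '0 0 0 0 0 0 1;0 0 0 0 0 0 1;0 0 0 0 0 0 1;0 0 0 0 0 0 1;0 0 0 0 0 0 1' | sed -n 1,6p
```

```text
time: 13.02
tool_pos: [497.8, 6.4, 269.8]
tcp_rot: [179.9, 0.0, 123.7]
ft_force: [-0.4, 0.2, 0.1]
finger_gap: 51.6
grip_force: 0.0
time: 13.65
tool_pos: [497.0, 6.7, 269.2]
tcp_rot: [-180.0, -0.0, 123.7]
ft_force: [-4.5, -1.8, 11.1]
finger_gap: 20.1
grip_force: 68.2
```

The gap is 20 mm rather than 14, with 11 N of upward force, so the tips probably caught the hub. I'll open, rise 6 mm and regrip.

```bash

python3 -m jog '0 0 0 0 0 0 0;0 0 0 0 0 0 0;0 0 -0.06 0 0 0 0;0 0 0 0 0 0 0.5;0 0 0 0 0 0 1' | sed -n 1,6p
python3 -m jog '0 0 0 0 0 0 1;0 0 0 0 0 0 1;0 0 0 0 0 0 1;0 0 0 0 0 0 1;0 0 0 0 0 0 1' | sed -n 1,6p
```

```text
time: 14.28
tool_pos: [496.8, 7.0, 273.9]
tcp_rot: [-180.0, -0.1, 123.7]
ft_force: [-1.1, 0.2, 2.3]
finger_gap: 12.2
grip_force: 68.3
time: 14.9
tool_pos: [496.8, 7.0, 273.9]
tcp_rot: [-180.0, -0.1, 123.7]
ft_force: [-1.1, 0.5, 5.8]
finger_gap: 12.2
grip_force: 68.6
```

```bash

python3 -m jog '0 0 0 0 0 0.1 1;0 0 0 0 0 0.1 1;0 0 0 0 0 0.1 1;0 0 0 0 0 0.1 1;0 0 0 0 0 0.1 1' | sed -n 2,6p
python3 -c "
from h import *
print(sense()['wrist_torque'])"
python3 -m jog '0 0 0 0 0 0.1 1;0 0 0 0 0 0.1 1;0 0 0 0 0 0.1 1;0 0 0 0 0 0.1 1;0 0 0 0 0 0.1 1' | sed -n 2,6p
python3 -m jog '0 0 0 0 0 0.1 1;0 0 0 0 0 0.1 1;0 0 0 0 0 0.1 1;0 0 0 0 0 0.1 1;0 0 0 0 0 0 1' | sed -n 2,6p
python3 -m jog '0 0 0 0 0 0 1;0 0 0 0 0 0 1;0 0 0 0 0 0 1;0 0 0 0 0 0 1' | sed -n 2,6p
python3 - <<'E'
from h import *
for n in range(1):
    t=snapshot("top");cv2.imwrite("pics/t2.png",green(t,(512,-165))[...,::-1])
    g=green(t,(512,-165)).astype(int)
    m=(g[...,1]-g[...,0]>25); print(m.sum(), np.argwhere(m).mean(0), [m[r,80:120].sum() for r in range(100,301,8)])
E
```

```text
tool_pos: [497.1, 7.1, 273.9]
tcp_rot: [180.0, -0.1, 93.5]
ft_force: [2.4, 0.6, 2.6]
finger_gap: 12.7
grip_force: 68.3
[ 0.18317088 -0.36990874  0.15364785]
tool_pos: [497.5, 7.0, 274.0]
tcp_rot: [179.9, -0.1, 63.5]
ft_force: [5.9, 1.0, -1.8]
finger_gap: 12.7
grip_force: 68.2
tool_pos: [497.8, 6.8, 274.0]
tcp_rot: [179.9, -0.1, 39.6]
ft_force: [8.4, -1.1, -3.3]
finger_gap: 12.6
grip_force: 68.2
tool_pos: [497.8, 6.8, 274.0]
tcp_rot: [179.9, -0.1, 39.7]
ft_force: [8.3, -1.8, -2.9]
finger_gap: 12.2
grip_force: 68.2
13835 [229.34065775 105.00144561] [np.int64(0), np.int64(0), np.int64(0), np.int64(5), np.int64(40), np.int64(40), np.int64(40), np.int64(40), np.int64(40), np.int64(40), np.int64(40), np.int64(40), np.int64(40), np.int64(14), np.int64(3), np.int64(0), np.int64(1), np.int64(2), np.int64(6), np.int64(14), np.int64(34), np.int64(40), np.int64(40), np.int64(40), np.int64(40), np.int64(40)]
```

The torque matched the given 0.15 N m, and the top camera puts the bubble near centre. I'll release, rise and read it from above the level.

```bash

python3 -m jog '0 0 0 0 0 0 0;0 0 0 0 0 0 -0.5;0 0 0 0 0 0 -1;0 0 0 0 0 0 -1;0 0 0 0 0 0 -1' | sed -n 2,6p
python3 -m jog '0 0 -0.3 0 0 0 -1;0 0 -0.4 0 0 0 -1;0 0 -0.4 0 0 0 -1;0 0 0 0 0 0 -1' | sed -n 2,6p
python3 -c "
from h import *
plan(now(),pose(513,-170,386,95.4),6)"
```

```text
tool_pos: [496.6, 7.0, 273.4]
tcp_rot: [-179.9, 0.0, 39.7]
ft_force: [0.3, -1.2, -0.2]
finger_gap: 85.3
grip_force: 0.0
tool_pos: [497.9, 6.8, 387.7]
tcp_rot: [179.8, -0.3, 39.7]
ft_force: [1.3, 0.1, -0.3]
finger_gap: 85.6
grip_force: 0.0
6 x [-0.261  0.163  0.003  0.001 -0.    -0.155] | mm 31 deg 9.3 per row
```

```bash

python3 -m jog '-0.26 0.163 0 0 0 -0.155 -1;-0.26 0.163 0 0 0 -0.155 -1;-0.26 0.163 0 0 0 -0.155 -1;-0.26 0.163 0 0 0 -0.155 -1;-0.26 0.163 0 0 0 -0.155 -1' | sed -n 2,3p
python3 -m jog '-0.26 0.163 0 0 0 -0.155 -1;0 0 0 0 0 0 -1;0 0 0 0 0 0 -1' | sed -n 1,3p
python3 - <<'E'
from h import *
w=snapshot("wrist");r=green(w,(512,-165));cv2.imwrite("pics/r2.png",cv2.resize(r[...,::-1],None,fx=1.45,fy=1.45))
E
```

```text
tool_pos: [497.5, -143.5, 382.1]
tcp_rot: [-179.8, -0.1, 86.5]
time: 19.45
tool_pos: [512.1, -169.1, 382.2]
tcp_rot: [-179.8, -0.1, 95.4]
```

View pics/r2.png

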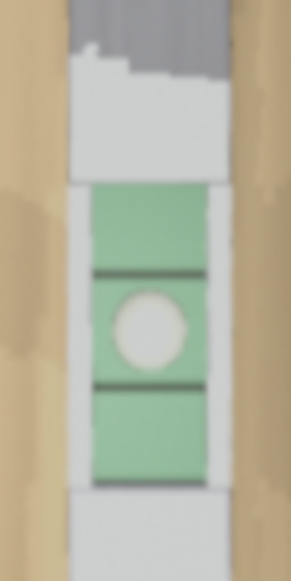

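The marks are at rows 273 and 386 and the bubble is at 330, within 0.2 mm of centre. Next I'll shut the fingers and press down at mid-length, about (513,-172).

```bash

python3 -m jog '-0.03 0 0.2 0 0 0 1;0 0 0.2 0 0 0 1;0 0 0.2 0 0 0 1;0 0 0.1 0 0 0 1;0 0 0 0 0 0 1' 30| sed -n 1,6p
python3 -m jog '0 0 0.1 0 0 0 1;0 0 0.06 0 0 0 1;0 0 0.03 0 0 0 1;0 0 0 0 0 0 1;0 0 0 0 0 0 1' | sed -n 1,6p
```

```text
time: 20.12
tool_pos: [512.2, -172.3, 311.9]
tcp_rot: [-179.8, -0.1, 95.5]
ft_force: [-0.5, -0.8, 0.3]
finger_gap: 0.2
grip_force: 0.0
time: 20.75
tool_pos: [512.7, -172.5, 294.6]
tcp_rot: [-179.9, -0.0, 95.5]
ft_force: [0.2, -0.8, -0.3]
finger_gap: -0.1
grip_force: 0.0
```

```bash

python3 -m jog '0 0 0.05 0 0 0 1;0 0 0.02 0 0 0 1;0 0 0 0 0 0 1;0 0 0 0 0 0 1' | sed -n 2,4p
python3 -m jog '0 0 0.02 0 0 0 1;0 0 0 0 0 0 1;0 0 0 0 0 0 1' | sed -n 2,4p
python3 -m jog '0 0 0.01 0 0 0 1;0 0 0 0 0 0 1;0 0 0 0 0 0 1' | sed -n 2,4p
```

```text
tool_pos: [512.5, -172.5, 287.3]
tcp_rot: [-179.9, -0.1, 95.5]
ft_force: [0.6, 0.2, 0.5]
tool_pos: [512.5, -172.4, 285.2]
tcp_rot: [-179.9, -0.1, 95.5]
ft_force: [0.4, 0.6, -0.2]
tool_pos: [512.6, -172.5, 284.5]
tcp_rot: [-179.9, -0.0, 95.5]
ft_force: [-0.5, 0.7, 2.5]
```

```bash

python3 -m jog '0 0 0.007 0 0 0 1;0 0 0 0 0 0 1;0 0 0 0 0 0 1;0 0 0 0 0 0 1' | sed -n 2,4p
python3 - <<'E'
from h import *
fs=[]
for i in range(8):
    t=snapshot("top"); fs.append(sense()["ft_force"])
print(np.mean(fs,0))
E
```

```text
tool_pos: [512.7, -172.5, 284.5]
tcp_rot: [-179.9, -0.0, 95.5]
ft_force: [-2.9, 2.0, 8.8]
[-2.53706205  1.63719232  8.09907783]
```

```bash

python3 -m jog '0 0 0.002 0 0 0 1;0 0 0 0 0 0 1;0 0 0 0 0 0 1;0 0 0 0 0 0 1;0 0 0 0 0 0 1' | sed -n 1,4p
python3 - <<'E'
from h import *
fs=[]
for i in range(10):
    w=snapshot("wrist"); fs.append(sense()["ft_force"])
print(np.mean(fs,0))
s=snapshot("scene"); u,v=map(int,w2px(s,(513,-172,111)))
a=cv2.resize(w["img"],(480,360));b=cv2.resize(s["img"][v-40:v+40,u-35:u+35],(315,360),interpolation=cv2.INTER_CUBIC)
cv2.imwrite("pics/end.png",np.hstack([a,b])[...,::-1])
E
```

```text
time: 23.52
tool_pos: [512.7, -172.5, 284.5]
tcp_rot: [-179.9, -0.0, 95.5]
ft_force: [-3.8, 2.2, 8.8]
[-3.766442    1.98580565  9.67204111]
```

View pics/end.png

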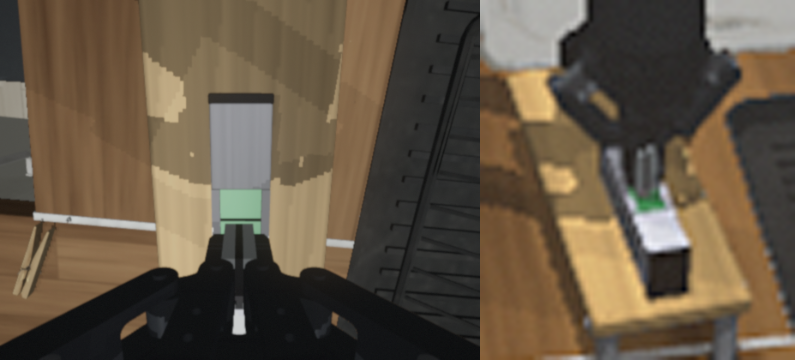

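The fingertips press on the middle of the vial with about 9.7 N. The level lies flat and unmoved, and no bubble shows outside either side of the fingers, so it is still centred. I'll hand in.

```bash
python3 -c "
from bench import *
print(hand_in())"
```

```text
the job is handed in; nothing more can be done
None
```

I laid the level on the shelf, turned the knob about 84° clockwise, and handed the job in while pressing with about 10 N; the bubble read within 0.2 mm of centre just before pressing, but during the press the fingertips hid it, so I could only see that it was not outside them.

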